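# Eject the drilled plate from its drilling jig

## Robot

A 7-joint arm with a two-finger parallel gripper is mounted at the origin on the work surface. World frame = base frame: x ahead of the robot, y to its left, z up, the work surface at z = 0. Lengths are in m, angles in rad, forces in N, time in s.
With the tool pointing down it reaches from about 0.4 to 0.85 m from the base axis. Payload 4.5 kg.
Tool frame: the origin (TCP) lies at the very end of the fingers, on their centre line; the grasp point (between the pads) lies 19 mm behind it; z points along the fingers, y is the line along which they close (so a half turn about z gives the same grasp; the last joint's range is limited). The gripper opens to 88 mm and grips with 3 to 60 N. Pads are 18 mm wide; open, the fingers measure 123 mm over their backs; the gripper's body (75 mm by 187 mm) begins 45 mm behind the grasp point.
Start: joints at [-1.267, 0.689, -0.195, 1.565, 0.157, 0.902, -0.215], TCP at [0.167, 0.602, 0.239] pointing down, gripper open.
Joint ranges: [-3.01, 3.01], [-0.46, 2.08], [-1.47, 1.51], [0.13, 2.56], [-1, 4.14], [0.04, 2.09], [-2.66, 2.66]. Speed limits (rad/s): [2.57, 2.57, 3.14, 3.14, 3.14, 3.14, 3.14].

## Interface

Orientations are given as a unit quaternion [x, y, z, w].
In Python, from plant import r gives the robot as it stands. The module is installed in compiled form; this text tells all that it offers.
- The arm moves only by the tool step_arm, never from a script. Its argument "increments" is a list of rows, each a list of 2 entries, a list of its own where there are three numbers: the shift along the world's x, y, z in cm, then the turn, a rotation vector about the world's x, y, z in degrees. A call has exactly 10 rows; each row shifts and turns the commanded pose from where the row before left it; what a row does not reach is not made up. A row lasts 1/10 s, in which the tool goes at most 50 mm and 8.59 degrees, less where a joint would pass 70% of its speed; a pose out of reach is approached as far as the arm can. A call is refused whole if a number of a shift passes 5 or a number of a turn 8.59, either way. A call with a gripper value outside its range is refused whole. "fingers" is the opening, from 0 (shut) to 1 (fully open), set as the call begins (left out, the last holds). The fingers move at their own pace and stop on an object; "grip_force" is the grip in N (left out, the last holds). Time passes only in rows, so rows that do not move let the fingers close, or fill a call up. It gives the time, the measured TCP pose, the force, the opening and the grip force at its end, in the units of the state.
- r.get_state(): the state, without advancing time (a new reading comes with each control period).
- r.snapshot(name): name is "side" or "top"; returns (picture, depth): 480x640x3 uint8, red, green, blue; 480x640 float32, m along the optical axis (not along the pixel's ray), 0 where there is no reading.
- r.calibration(name): a dict with "fov_y" (degrees; the focal length in pixels is half the picture's height over the tangent of half this angle, whatever the lens; pixels are square), "cx", "cy" (the principal point, pixels), "R" (3x3) and "t" (3): a world point X has camera coordinates R X + t. Camera axes: x right, y down, z forward; pixel columns grow to the right and rows downward; lengths in m; the calibration is good to about 2 mm. A picture is of the moment at which its call begins. calibration takes no time and is no camera call.
- r.finish_job(): hands the job in; it is judged then, once.
The state is a dict: "clock": time; "q": joint angles; "qd": joint speeds; "joint_torque": joint torques, N m; "tool_pos": TCP position; "eef_rot": TCP orientation; "contact_force": force on the tool from outside, world axes, zero at the start; "moment": the same for the moment, N m; "opening": opening from 0.0 (shut) to 1.0 (fully open); "finger_force": force on a finger pad.
Only numpy, scipy, OpenCV 4.12 (cv2) and the standard library are available. Lean on these libraries where they do the work, as an engineer would, in place of code of your own. Each camera call takes 0.05 s, during which the arm holds its last target. There are 200 camera calls.

## Task

Eject the rectangular plate from its drilling jig: slide that jig's ejector handle to the end of its stroke, so that the plate is pushed out onto the open end of the bed, then let go of the handle there so that its spring snaps it home on its own (do not guide it back). Leave the other jig, with the round disc in it, as it is.

Things in the scene. Friction and masses are not known exactly. Their poses are not given: they have to be found in the camera images.
- plate_handle (a point): Grip point of the ejector handle of the plate's jig: upright black block, 20 mm (along stroke) x 18 mm x 46 mm, top 75 mm above the bench; point on its centreline, 58 mm up. It stands on a 40 x 48 mm pusher, top 30 mm up; beside it nothing is higher, so pinch it across (along y) or push it from behind. x: along the stroke, away from the spring tube, towards the plate; y across the jig; z up.
- plate_slide (a joint): Stroke of that handle in m: 0 home (sprung back to its stop), 0.070 end of stroke. The spring pulls back with about 4 N at home, 10 N at the end. The jig is bolted to the bench; steel bed 300 x 90 x 10 mm, guide rails 22 mm above the bench.
- plate_center (a point): Centre of the rectangular drilled metal plate, 56 x 50 x 14 mm, 0.2 to 0.4 kg, four small holes, lying loose between the guide rails, 5 to 9 mm ahead of the pusher, its centre 58 to 62 mm ahead of the handle. The full stroke pushes it out of the rails, its centre to about 123 mm ahead of the handle's home.
- disc_center (a point): Centre of the round metal disc, 50 mm across, 14 mm thick, one centre hole, lying in the other, otherwise identical jig. To be left where it is.
Things that resemble listed ones, but are neither listed nor needed, are in the scene too. What is shaped like the part that bears plate_center but purple is not meant.

How it is judged:
On the way, in this order (a step that is already met when the one before it is completed fails the run):
1. the plate's ejector handle is slid to the end of its stroke (the last 10 mm count) (value of joint plate_slide above 0.06 m), for 0.1 s.
2. it is let go and snaps back on its own, faster than 0.2 m/s (velocity of joint plate_slide below -0.2 m/s).
At the end, for the whole second after the job is handed in: The plate's ejector handle is home (within 8 mm); the plate lies flat on the open end of its bed, its centre 105 to 190 mm ahead of the handle and within 30 mm of the jig's centreline; the disc is within 10 mm of where it was (value of joint plate_slide below 0.008 m and x of plate_center in the frame of plate_handle between 0.105 and 0.19 m and y of plate_center in the frame of plate_handle between -0.03 and 0.03 m and angle between plate_center's own z axis and vertical below 0.15 rad and distance of disc_center from where it was at the start of the episode below 0.01 m); the robot touches nothing.
It fails at once if the disc in the other jig is shifted by more than 10 mm (distance of disc_center from where it was at the start of the episode above 0.01 m).
It also fails if it takes over 30 s, if anything falls off the work surface, if the arm or the gripper's body presses on something with over 40 N, if the wrist force passes 120 N, or if a joint passes its speed limit or range.

## Working session

There is one attempt and no reset: what is moved stays moved. The work goes in short steps, Python scripts to look and compute and a tool call to move; the robot and the scene stay as the last step left them, time stands still between calls to the robot, and variables do not carry over. Pictures are saved under pics/ and viewed, at most 10 in all, crops included, and the job is handed in when it is done.

Besides the shell and the picture viewer there is one more tool, called after "Emit:" as name([rows], argument=value, ...), one row to a line, values as JSON. step_arm: Moves the arm, as the interface text tells. Its arguments: {"type":"object","properties":{"increments":{"type":"array","items":{"type":"array"}},"fingers":{"type":"number"},"grip_force":{"type":"number"}},"required":["increments"]}

```bash
mkdir -p pics
python3 - <<'E'
from plant import r
import cv2,numpy as np
for n in("top","side"):
    p,d=r.snapshot(n); cv2.imwrite(f"pics/{n}0.png",p[:,:,::-1]); np.save(f"pics/{n}0.npy",d)
    c=r.calibration(n); print(n,c)
s=r.get_state();print(s["clock"],s["tool_pos"],s["eef_rot"])
E
```

```text
top {'fov_y': 44.96308017131401, 'cx': 327.3308808950471, 'cy': 245.77587704349122, 'R': array([[ 0.00183256, -0.99975035,  0.02226852],
       [-0.99525815, -0.00398908, -0.09718697],
       [ 0.09725154, -0.02198482, -0.99501699]]), 't': array([0.03031885, 0.49020781, 1.02000308])}
side {'fov_y': 51.66507424434601, 'cx': 327.8091350544078, 'cy': 239.5711158042013, 'R': array([[ 0.86652036, -0.49881529,  0.01804886],
       [-0.29407915, -0.53941107, -0.78902037],
       [ 0.40331119,  0.67839443, -0.61410186]]), 't': array([-0.40834613,  0.20700439,  0.81767766])}
0.1 [0.16648056 0.60182495 0.23800245] [ 1.34461397e-01  9.90918479e-01 -8.35155366e-04 -4.92136137e-05]
```

View pics/top0.png

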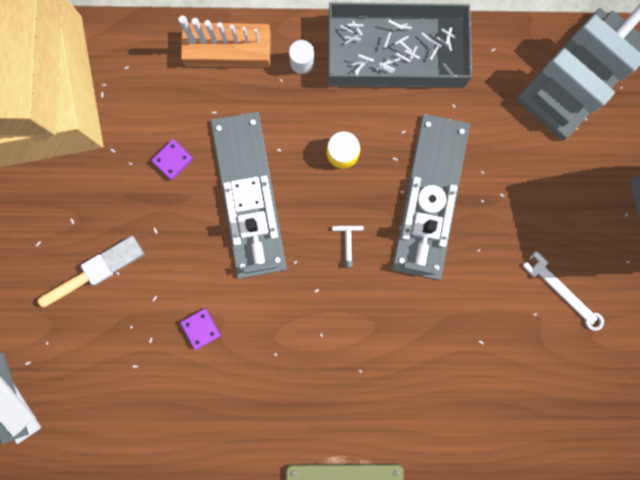

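View pics/side0.png

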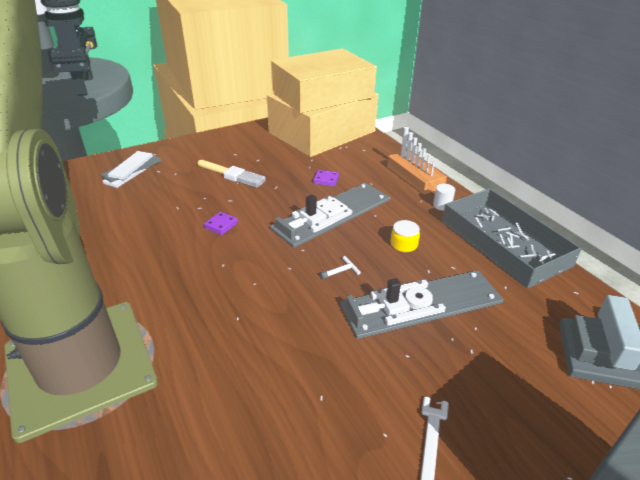

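Top view: the plate's jig is the left one (plate about (247,194), handle (251,226), spring tube (257,250)). The disc's jig is on the right (disc at (432,198)). The stroke runs away from the robot.

```bash
cat > h.py <<'E'
import numpy as np,cv2
from plant import r
def ray(n,px,z):
    c=r.calibration(n);f=240/np.tan(np.radians(c["fov_y"]/2));px=np.atleast_2d(px).astype(float)
    d=np.c_[(px[:,0]-c["cx"])/f,(px[:,1]-c["cy"])/f,np.ones(len(px))]@c["R"]
    o=-c["R"].T@c["t"]; return o+d*((z-o[2])/d[:,2])[:,None]
def proj(n,X):
    c=r.calibration(n);f=240/np.tan(np.radians(c["fov_y"]/2));p=c["R"]@X+c["t"]
    return p[:2]/p[2]*f+[c["cx"],c["cy"]]
E
python3 - <<'E'
from h import *
im=cv2.imread("pics/top0.png");hsv=cv2.cvtColor(im,cv2.COLOR_BGR2HSV)
roi=np.zeros((480,640),np.uint8);roi[105:285,200:295]=1
m=((hsv[...,1]<100)|(hsv[...,2]<45)).astype(np.uint8)*roi
m=cv2.morphologyEx(m,cv2.MORPH_OPEN,np.ones((5,5)))
cs,_=cv2.findContours(m,0,2);c=max(cs,key=cv2.contourArea)[:,0]
w=ray("top",c,0.01)[:,:2]
rc=cv2.minAreaRect((w*1000).astype(np.float32));print("bed mm",rc)
b=cv2.boxPoints(rc);print(b)
# sides by line fit
def black(n,x0,x1,y0,y1):
    g=im2.max(2);k=np.zeros((480,640),np.uint8);k[y0:y1,x0:x1]=(g[y0:y1,x0:x1]<45)
    cs,_=cv2.findContours(k,0,2);q=max(cs,key=cv2.contourArea)[:,0];return q
for n,box in(("top",(236,270,210,242)),("side",(300,325,190,222))):
    im2=cv2.imread(f"pics/{n}0.png");q=black(n,*box);print(n,cv2.boundingRect(q),cv2.minAreaRect(q))
A=cv2.resize(im[180:280,205:295],None,fx=5,fy=5,interpolation=cv2.INTER_CUBIC)
im2=cv2.imread("pics/side0.png");B=cv2.resize(im2[185:245,270:350],None,fx=5,fy=5,interpolation=cv2.INTER_CUBIC)
o=np.zeros((500,850,3),np.uint8);o[:500,:450]=A;o[:300,450:850]=B
cv2.imwrite("pics/crop.png",cv2.resize(o,(800,471)))
E
```

```text
bed mm ((587.113525390625, 177.50497436523438), (301.76654052734375, 93.30960845947266), 10.5966215133667)
[[430.22388  195.6177  ]
 [447.38293  103.899376]
 [744.0032   159.39224 ]
 [726.8441   251.11057 ]]
top (250, 229, 5, 2) ((251.9499969482422, 229.3500213623047), (0.6324554085731506, 4.110960960388184), 71.56504821777344)Traceback (most recent call last):
  File "<stdin>", line 15, in <module>
  File "<stdin>", line 13, in black
ValueError: max() iterable argument is empty
```

Run:
```python
from h import *
u=np.array([np.cos(np.radians(10.6)),np.sin(np.radians(10.6))]);v=np.array([-u[1],u[0]]);C=np.array([.5871,.1775])
ims={n:cv2.imread(f"pics/{n}0.png") for n in("top","side")}
for n,(x0,x1,y0,y1) in(("top",(240,262,212,238)),("side",(303,320,192,222))):
    k=np.zeros((480,640),np.uint8);k[y0:y1,x0:x1]=ims[n][y0:y1,x0:x1].max(2)<75
    cs,_=cv2.findContours(k,0,2);q=max(cs,key=cv2.contourArea)[:,0];print(n,cv2.boundingRect(q))
    for z in(.03,.075):
        w=ray(n,q,z)[:,:2]-C; a=w@u;b=w@v;print(z,"along",a.min(),a.max(),"across",b.min(),b.max())
# plate: bright low-sat, top z=.024
for h in [(238,184),(254,181),(243,209),(258,205)]:
    w=ray("top",h,.024)[0,:2]-C;print(w@u,w@v)
A=cv2.resize(ims["top"][175:275,210:290],None,fx=5,fy=5,interpolation=2)
B=cv2.resize(ims["side"][185:245,275:355],None,fx=5,fy=5,interpolation=2)
o=np.zeros((500,800,3),np.uint8);o[:,:400]=A;o[:300,400:]=B
cv2.imwrite("pics/crop.png",o)
```

```text
top (246, 220, 11, 11)
0.03 along -0.07158034005873179 -0.05124228725725695 across -0.00545335313573983 0.010875057539768154
0.075 along -0.07795136248866326 -0.05850024046138885 across -0.008887637070497622 0.006728701015600968
side (307, 196, 8, 19)
0.03 along -0.07143416809730706 -0.020984558114502512 across -0.0019418072319788153 0.05712497616905881
0.075 along -0.11159985945134296 -0.06468182604991102 across -0.0520532142049652 0.002878772731496984
0.017492231731519477 0.013310976097797652
0.017800758779071137 -0.016072964975214238
-0.029248949391020258 0.012131211339613462
-0.02687257970225703 -0.015674849710344906
```

View pics/crop.png

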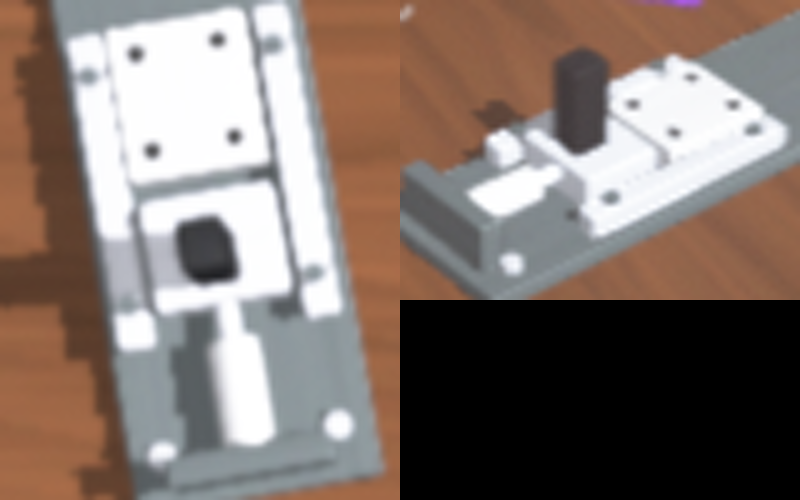

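Bed fits 300×90 mm at 10.6°. Handle is at about (0.522, 0.165) and the plate's centre is 60 mm ahead of it, which matches the task text. The tool needs about +26° of yaw.

Emit:
step_arm([
  [[2.9, -3.5, -0.8], [0, 0, 2.6]],
  [[2.9, -3.5, -0.8], [0, 0, 2.6]],
  [[2.9, -3.5, -0.8], [0, 0, 2.6]],
  [[2.9, -3.5, -0.8], [0, 0, 2.6]],
  [[2.9, -3.5, -0.8], [0, 0, 2.6]],
  [[2.9, -3.5, -0.8], [0, 0, 2.6]],
  [[2.9, -3.5, -0.8], [0, 0, 2.6]],
  [[2.9, -3.5, -0.8], [0, 0, 2.6]],
  [[2.9, -3.5, -0.8], [0, 0, 2.6]],
  [[2.9, -3.5, -0.8], [0, 0, 2.6]],
], fingers=1)

```text
clock: 1.1
tool_pos: [0.4574, 0.2508, 0.1582]
eef_rot: [-0.093, 0.996, -0.0, -0.0]
contact_force: [0.7, -0.0, -0.1]
opening: 0.999
finger_force: 0.0
```

Emit:
step_arm([
  [[1.6, -2.1, -1], [0, 0, 0]],
  [[1.6, -2.2, -1], [0, 0, 0]],
  [[1.6, -2.2, -1], [0, 0, 0]],
  [[1.8, -2.2, -1], [0, 0, 0]],
  [[0, 0, 0], [0, 0, 0]],
  [[0, 0, 0], [0, 0, 0]],
  [[0, 0, 0], [0, 0, 0]],
  [[0, 0, 0], [0, 0, 0]],
  [[0, 0, 0], [0, 0, 0]],
  [[0, 0, 0], [0, 0, 0]],
])

```text
clock: 2.1
tool_pos: [0.5224, 0.1661, 0.119]
eef_rot: [-0.092, 0.996, 0.0, 0.0]
contact_force: [-0.3, 0.4, 0.2]
opening: 1.0
finger_force: 0.0
```

Run:
```python
from h import *
s=r.get_state();print(s["clock"],s["tool_pos"],s["eef_rot"])
p,d=r.snapshot("side");q,_=r.snapshot("top")
A=cv2.resize(p[100:280,210:410,::-1],None,fx=2,fy=2)
B=cv2.resize(q[100:280,180:340,::-1],None,fx=2.5,fy=2)
cv2.imwrite("pics/b.png",np.hstack([A,B]))
```

```text
2.1 [0.52236896 0.16608621 0.11900006] [-9.24621089e-02  9.95716182e-01  1.52549397e-04  1.42462797e-04]
```

View pics/b.png

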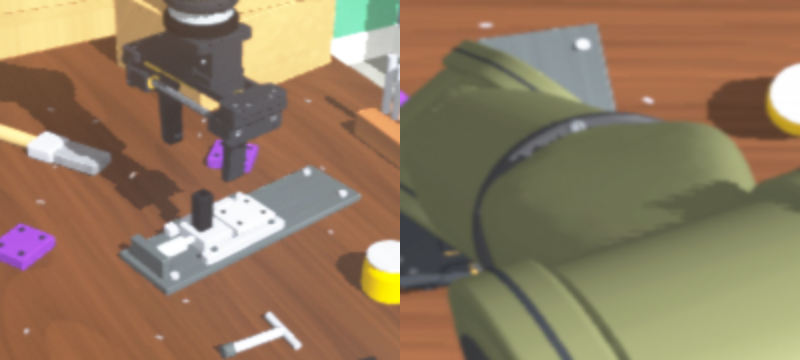

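Side view: the fingers straddle the handle (tips at crop (170,140) and (233,175), handle top at (202,193)). The yaw is right. I'll descend and then pinch.

Emit:
step_arm([
  [[0, 0, -1.5], [0, 0, 0]],
  [[0, 0, -1.5], [0, 0, 0]],
  [[0, 0, -1.5], [0, 0, 0]],
  [[0, 0, -1.5], [0, 0, 0]],
  [[0, 0, -1], [0, 0, 0]],
  [[0, 0, -0.9], [0, 0, 0]],
  [[0, 0, 0], [0, 0, 0]],
  [[0, 0, 0], [0, 0, 0]],
  [[0, 0, 0], [0, 0, 0]],
  [[0, 0, 0], [0, 0, 0]],
])

```text
clock: 3.2
tool_pos: [0.5229, 0.1655, 0.0403]
eef_rot: [-0.092, 0.996, 0.0, 0.0]
contact_force: [-1.2, 0.0, 0.2]
opening: 0.996
finger_force: 0.0
```

Emit:
step_arm([
  [[0, 0, 0], [0, 0, 0]],
  [[0, 0, 0], [0, 0, 0]],
  [[0, 0, 0], [0, 0, 0]],
  [[0, 0, 0], [0, 0, 0]],
  [[0, 0, 0], [0, 0, 0]],
  [[0, 0, 0], [0, 0, 0]],
  [[0, 0, 0], [0, 0, 0]],
  [[0, 0, 0], [0, 0, 0]],
  [[0, 0, 0], [0, 0, 0]],
  [[0, 0, 0], [0, 0, 0]],
], fingers=0, grip_force=45)

```text
clock: 4.2
tool_pos: [0.5226, 0.1652, 0.0397]
eef_rot: [-0.092, 0.996, -0.0, -0.0]
contact_force: [0.1, -0.5, 0.2]
opening: 0.197
finger_force: 45.0
```

Emit:
step_arm([
  [[0.8, 0.15, 0], [0, 0, 0]],
  [[0.8, 0.15, 0], [0, 0, 0]],
  [[0.8, 0.15, 0], [0, 0, 0]],
  [[0.8, 0.15, 0], [0, 0, 0]],
  [[0.8, 0.15, 0], [0, 0, 0]],
  [[0.8, 0.15, 0], [0, 0, 0]],
  [[0.8, 0.15, 0], [0, 0, 0]],
  [[0.6, 0.11, 0], [0, 0, 0]],
  [[0.3, 0.06, 0], [0, 0, 0]],
  [[0.2, 0.04, 0], [0, 0, 0]],
])

```text
clock: 5.2
tool_pos: [0.5853, 0.1769, 0.0397]
eef_rot: [-0.092, 0.996, -0.001, -0.004]
contact_force: [-10.4, -2.4, 11.7]
opening: 0.2
finger_force: 45.0
```

Emit:
step_arm([
  [[0, 0, 0], [0, 0, 0]],
  [[0, 0, 0], [0, 0, 0]],
  [[0, 0, 0], [0, 0, 0]],
  [[0, 0, 0], [0, 0, 0]],
  [[0, 0, 0], [0, 0, 0]],
  [[0, 0, 0], [0, 0, 0]],
  [[0, 0, 0], [0, 0, 0]],
  [[0, 0, 0], [0, 0, 0]],
  [[0, 0, 0], [0, 0, 0]],
  [[0, 0, 0], [0, 0, 0]],
])

```text
clock: 6.2
tool_pos: [0.5856, 0.177, 0.0397]
eef_rot: [-0.092, 0.996, -0.001, -0.004]
contact_force: [-8.8, -1.7, 9.4]
opening: 0.2
finger_force: 45.0
```

Run:
```python
from h import *
s=r.get_state();print(s["clock"],s["tool_pos"],s["contact_force"],s["opening"])
p,d=r.snapshot("side")
cv2.imwrite("pics/c.png",cv2.resize(p[100:280,210:410,::-1],None,fx=3,fy=3))
```

```text
6.2 [0.58559797 0.1769717  0.03972673] [-8.77805743 -1.69304106  9.35881666] 0.19993919475630983
```

View pics/c.png

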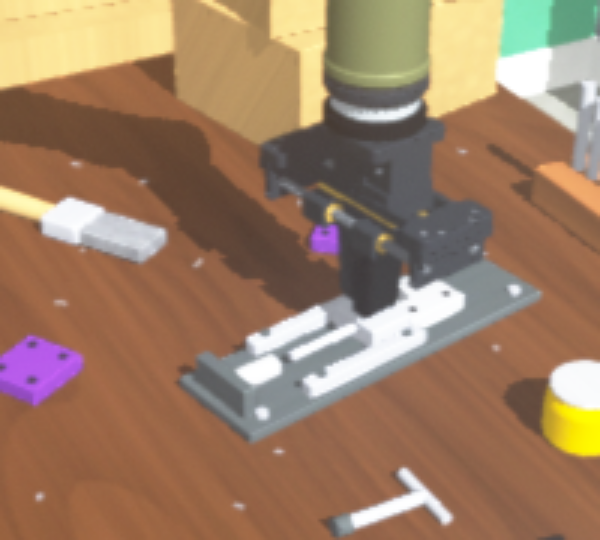

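Side view: the pusher is forward, and the plate (crop (435,295)) is past the rail ends. The measured travel is about 64 mm, so I'll go a little further for margin and then release.

Emit:
step_arm([
  [[0.2, 0.04, 0], [0, 0, 0]],
  [[0.2, 0.04, 0], [0, 0, 0]],
  [[0.1, 0.02, 0], [0, 0, 0]],
  [[0, 0, 0], [0, 0, 0]],
  [[0, 0, 0], [0, 0, 0]],
  [[0, 0, 0], [0, 0, 0]],
  [[0, 0, 0], [0, 0, 0]],
  [[0, 0, 0], [0, 0, 0]],
  [[0, 0, 0], [0, 0, 0]],
  [[0, 0, 0], [0, 0, 0]],
])

```text
clock: 7.25
tool_pos: [0.5902, 0.1778, 0.0397]
eef_rot: [-0.092, 0.996, -0.001, -0.004]
contact_force: [-10.5, -2.9, 9.9]
opening: 0.202
finger_force: 45.0
```

Emit:
step_arm([
  [[0, 0, 0], [0, 0, 0]],
  [[0, 0, 0], [0, 0, 0]],
  [[0, 0, 0], [0, 0, 0]],
  [[0, 0, 0], [0, 0, 0]],
  [[0, 0, 0], [0, 0, 0]],
  [[0, 0, 0], [0, 0, 0]],
  [[0, 0, 0], [0, 0, 0]],
  [[0, 0, 0], [0, 0, 0]],
  [[0, 0, 0], [0, 0, 0]],
  [[0, 0, 0], [0, 0, 0]],
], fingers=1)

```text
clock: 8.25
tool_pos: [0.5946, 0.179, 0.0398]
eef_rot: [-0.092, 0.996, 0.0, 0.0]
contact_force: [0.3, 0.2, 0.6]
opening: 1.0
finger_force: 0.0
```

Emit:
step_arm([
  [[0, 0, 1.5], [0, 0, 0]],
  [[0, 0, 2], [0, 0, 0]],
  [[0, 0, 2], [0, 0, 0]],
  [[0, 0, 2], [0, 0, 0]],
  [[0, 0, 2], [0, 0, 0]],
  [[0, 0, 2], [0, 0, 0]],
  [[-2, 3.5, 1], [0, 0, 0]],
  [[-2, 3.5, 1], [0, 0, 0]],
  [[-2, 3.5, 1], [0, 0, 0]],
  [[-2, 3.5, 0], [0, 0, 0]],
])

```text
clock: 9.25
tool_pos: [0.5145, 0.321, 0.1875]
eef_rot: [-0.092, 0.996, 0.001, 0.002]
contact_force: [0.5, 0.1, 1.0]
opening: 1.0
finger_force: 0.0
```

Emit:
step_arm([
  [[-2, 3.5, 0], [0, 0, 0]],
  [[-2, 3.5, 0], [0, 0, 0]],
  [[-2, 3.5, 0], [0, 0, 0]],
  [[-2, 3.5, 0], [0, 0, 0]],
  [[-2, 3.5, 0], [0, 0, 0]],
  [[-2, 3.5, 0], [0, 0, 0]],
  [[0, 0, 0], [0, 0, 0]],
  [[0, 0, 0], [0, 0, 0]],
  [[0, 0, 0], [0, 0, 0]],
  [[0, 0, 0], [0, 0, 0]],
])

```text
clock: 10.25
tool_pos: [0.3963, 0.5273, 0.185]
eef_rot: [-0.091, 0.996, -0.001, 0.0]
contact_force: [-0.0, 0.3, -0.5]
opening: 1.0
finger_force: 0.0
```

Run:
```python
from h import *
s=r.get_state();print(s["clock"],s["tool_pos"],s["contact_force"],s["opening"])
p,d=r.snapshot("side");q,_=r.snapshot("top")
cv2.imwrite("pics/top_end.png",q[:,:,::-1])
A=cv2.resize(p[150:340,250:410,::-1],(400,475));B=cv2.resize(q[100:290,190:350,::-1],(400,475))
cv2.imwrite("pics/d.png",np.hstack([A,B]))
```

```text
10.25 [0.39625578 0.52727906 0.18500947] [-0.02870801  0.25907121 -0.48678879] 0.9997684117786841
```

View pics/d.png

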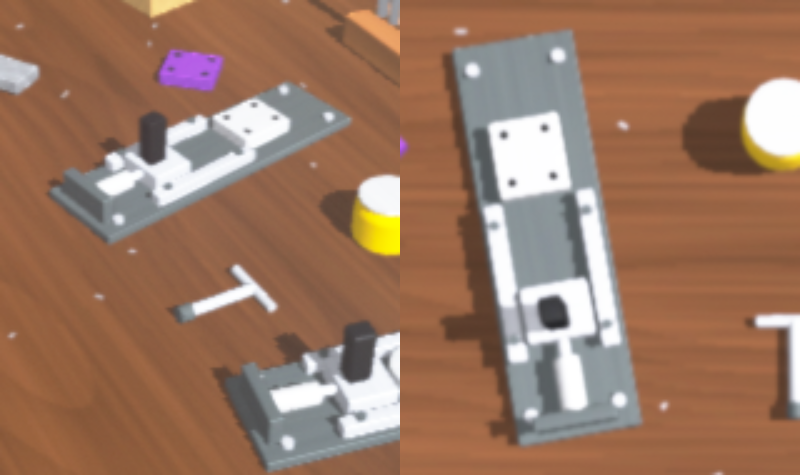

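The handle is home and the plate lies flat past the rails, at top crop (528,156), or pixel (241,162). I'll check the distance and hand in.

Run:
```python
from h import *
a=np.radians(10.6);u=np.array([np.cos(a),np.sin(a)]);v=np.array([-u[1],u[0]])
w=ray("top",(241.2,162.4),.024)[0,:2]-np.array([.5222,.1654]);print(w@u,w@v)
if .110<w@u<.185 and abs(w@v)<.02: print(r.finish_job())
```

```text
0.12179171989460152 0.0008819611286525197
the job is handed in; nothing more can be done
None
```

The plate is ejected and the job handed in: it lies on the open end of its bed, measured 122 mm ahead of the handle and 1 mm off the centreline; the handle was released near the end of its stroke (about 69 mm) and is back home, and the disc's jig was not touched.

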